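Key the turntable hub onto the decorating-wheel spindle

ROBOT

A 7-joint arm with a two-finger parallel gripper is mounted at the origin on the work surface. World frame = base frame: x ahead of the robot, y to its left, z up, the work surface at z = 0. Lengths are in m, angles in rad, forces in N, time in s.
With the tool pointing down it reaches from about 0.425 to 0.825 m from the base axis. Payload 3.6 kg.
Tool frame: the origin (TCP) lies at the very end of the fingers, on their centre line; the grasp point (between the pads) lies 19 mm behind it; z points along the fingers, x is the direction in which the jaws open and shut, and the axes are right-handed (so a half turn about z gives the same grasp; the last joint's range is limited). The gripper opens to 93 mm and grips with 3 to 60 N. Pads are 15 mm wide; open, the fingers measure 128 mm over their backs; the gripper's body (75 mm by 188 mm) begins 65 mm behind the grasp point.
Start: joints at [1.113, 0.615, -0.013, 1.423, 0.008, 1.103, -0.04], TCP at [0.272, -0.59, 0.219] pointing down, gripper open.
Joint ranges: [-3.12, 3.12], [-0.3, 2.06], [-1.34, 1.32], [0.26, 2.42], [-1.36, 4.5], [0.01, 1.98], [-2.84, 2.84]. Speed limits (rad/s): [2.79, 2.79, 3.14, 3.14, 3.14, 3.14, 3.14].

INTERFACE

Orientations are given as a unit quaternion [w, x, y, z].
In Python, from rig import ctrl gives the robot as it stands.
- The arm moves only by the shell command python3 -m handwheel 'ROWS' [FORCE]. ROWS is JSON, a list that holds one entry, the list of rows, each a list of 5 numbers: the shift along the tool's x, y, z in cm, then the turn about the tool's z in degrees, then the opening, from 0 (shut) to 1 (fully open). A call has 1 to 10 rows; each row shifts and turns the pose as measured when the row begins, along the tool's axes as they then stand; what a row does not reach is not made up. A row lasts 1/12 s, in which the tool goes at most 41.7 mm and 7.16 degrees, less where a joint would pass 70% of its speed; a pose out of reach is approached as far as the arm can. A call with a gripper value outside its range is refused whole. The fingers move at their own pace and stop on an object; FORCE is the grip in N (left out, the last holds). Time passes only in rows, so rows that do not move let the fingers close. It gives the time, the measured TCP pose, the force and the opening at its end, in the units of the state.
- ctrl.observe(): the state, without advancing time (a new reading comes with each control period).
- ctrl.capture(name): name is "side" or "top" or "wrist"; returns (picture, depth): 480x640x3 uint8, blue, green, red; 480x640 float32, m along the optical axis (not along the pixel's ray), 0 where there is no reading.
- ctrl.camera_info(name): a dict with "K" (3x3 intrinsics, pixels), "k1" (the pictures are not rectified: a ray, as slopes to the right and down, at radius r is drawn at 1 + k1 r^2 times it, then the intrinsics apply), "R" (3x3) and "t" (3): a world point X has camera coordinates R X + t; the wrist camera has in their place "T_tool_cam" (4x4, takes a point from camera to tool coordinates, whose origin is the TCP and whose axes are the tool frame's). Camera axes: x right, y down, z forward; pixel columns grow to the right and rows downward; lengths in m; the calibration is good to about 2 mm. A picture is of the moment at which its call begins: read the wrist's pose just before it. camera_info takes no time and is no camera call.
- ctrl.job_done(): hands the job in, once; it reports no verdict.
The state is a dict: "time": time; "joints": joint angles; "joint_vel": joint speeds; "effort": joint torques, N m; "tool_pos": TCP position; "tcp_rot": TCP orientation; "contact_force": force on the tool from outside, world axes, zero at the start; "moment": the same for the moment, N m; "grip_width": finger opening in m.
Only numpy, scipy, OpenCV 4.12 (cv2) and the standard library are available. Lean on these libraries where they do the work, as an engineer would, in place of code of your own. Each camera call takes 0.05 s, during which the arm holds its last target.

TASK

Put the decorating wheel back together: set the long narrow key down into the slot across the top of the spindle, lying flat on the shoulder and roughly centred, and let go of it. Then lower the hub that has the keyway (not the one with the plain round hole) over the spindle with its keyway lined up with the key, until it sits flat and fully home on the shoulder; do not drop it from above.

Things in the scene. Friction and masses are not known exactly. Their poses are not given: they have to be found in the camera images.
- spindle_seat (a point): Fixed grey stand. Point: on its vertical axis, level with the flat round shoulder (130 mm across, 60 mm above the table). On the shoulder stands a 50 mm steel shaft end, 16 mm high, cut through by a slot 26 mm wide along this point's x, open at top and ends, flaring to 38 mm over its upper 8 mm. The shoulder is the slot's floor. z up; a half turn changes nothing.
- key_grip (a point): Long narrow steel key standing on the table: bar 92 mm long (x), 16 wide (y), 18 high with roof-shaped top, 160 g. Mid-length an upright tab, 30 long (x), 12 thick (y), rises to 48 mm. Point: in the tab, 38 mm above the underside, centred; grasp across y. Half turn changes nothing. The bystander key has the same tab but a bar 64 long, 34 wide, too wide for the slot.
- hub_grip (a point): Aluminium disc 150 mm across, 16 thick; 66 bore crossed by a 32 wide keyway along x, to 57 either side. Over the bore, on posts, a dark bar 16 thick (x), 104 long (y), 59 to 81 above the disc's underside. Point: mid-bar, 70 above the underside, on axis; grasp across x. About 550 g. Half turn changes nothing. The bystander hub has a round bore, no keyway. Hubs and keys swap sides.

How it is judged:
On the way:
1. the long narrow key lies in the spindle's slot, down on the shoulder (horizontal distance between key_grip and spindle_seat below 0.018 m and z of key_grip in the frame of spindle_seat between 0.03 and 0.043 m and angle between key_grip's own z axis and vertical below 0.15 rad and angle between the x axis of key_grip and the x axis of spindle_seat, either way round below 0.35 rad), for 0.2 s.
At the end, for the whole second after the job is handed in: Key flat in the slot: grip point within 20 mm of the spindle axis, under 43 mm above the shoulder, along the slot within 0.35 rad. Keyed hub home: grip point within 16 mm of the axis, under 76 mm above the shoulder, level within 0.1 rad, keyway along the key within 0.45 rad (horizontal distance between key_grip and spindle_seat below 0.02 m and z of key_grip in the frame of spindle_seat between 0.03 and 0.043 m and angle between the x axis of key_grip and the x axis of spindle_seat, either way round below 0.35 rad and horizontal distance between hub_grip and spindle_seat below 0.016 m and z of hub_grip in the frame of spindle_seat between 0.06 and 0.076 m and angle between hub_grip's own z axis and vertical below 0.1 rad and angle between the x axis of hub_grip and the x axis of key_grip, either way round below 0.45 rad); the robot touches nothing.
It fails at once if the hub is let go above the spindle with its underside more than 35 mm over the shoulder (horizontal distance between hub_grip and spindle_seat below 0.04 m and z of hub_grip in the frame of spindle_seat above 0.105 m and contact force between the fingers and hub below 0.1 N).
It also fails if it takes over 54 s, if anything falls off the work surface, if the arm or the gripper's body presses on something with over 40 N, if the wrist force passes 120 N, or if a joint passes its speed limit or range.

## Working session

There is one attempt and no reset: what is moved stays moved. The work goes in short steps, Python scripts to look and compute and a shell command to move; the robot and the scene stay as the last step left them, time stands still between calls to the robot, and variables do not carry over. Pictures are saved under pics/ and viewed, and the job is handed in when it is done.

```bash
ls; mkdir -p pics; python3 - <<'E'
from rig import ctrl
import cv2, numpy as np
print(ctrl.observe())
for n in ("top","side","wrist"):
    ci=ctrl.camera_info(n); print(n,{k:np.round(v,4).tolist() for k,v in ci.items()})
for n in ("top","side"):
    p,d=ctrl.capture(n); cv2.imwrite(f"pics/{n}0.png",p); np.save(f"pics/{n}0.npy",d)
E
```

```text
pics
{'time': 0.0, 'joints': array([ 1.1124982 ,  0.61587992, -0.01259903,  1.42489753,  0.00810996,
        1.10340133, -0.04039954]), 'joint_vel': array([-4.35111716e-04,  1.37174850e-03,  9.19909818e-05,  1.73730790e-03,
        8.51781000e-05, -2.15738532e-04,  1.59539919e-04]), 'effort': array([-6.57340593e-05, -4.58944094e+01,  2.09053718e-01, -1.65747160e+01,
       -6.10508490e-02,  2.03824992e-02,  2.33818619e-04]), 'tool_pos': array([ 0.27169199, -0.5896191 ,  0.2175072 ]), 'tcp_rot': array([-6.60192166e-04,  8.42185942e-01, -5.39185712e-01, -1.08239355e-03]), 'contact_force': array([ 1.13421823, -0.44957575, -0.46701047]), 'moment': array([0.01167534, 0.02987582, 0.00397627]), 'grip_width': 0.0932777512589036}
top {'K': [[459.9126, 0.0, 317.2635], [0.0, 459.9126, 237.7387], [0.0, 0.0, 1.0]], 'k1': -0.04, 'R': [[0.0078, -1.0, -0.0001], [-0.9775, -0.0076, -0.211], [0.211, 0.0018, -0.9775]], 't': [-0.0019, 0.5678, 0.7244]}
side {'K': [[554.6684, 0.0, 316.5324], [0.0, 554.6684, 239.5586], [0.0, 0.0, 1.0]], 'k1': -0.1619, 'R': [[-0.8693, -0.4942, -0.0084], [-0.2943, 0.531, -0.7946], [0.3972, -0.6883, -0.6071]], 't': [0.487, 0.2359, 0.7383]}
wrist {'K': [[330.7622, 0.0, 318.5678], [0.0, 330.7622, 241.777], [0.0, 0.0, 1.0]], 'k1': -0.0297, 'T_tool_cam': [[1.0, -0.0015, -0.0003, -0.0003], [0.0015, 0.9559, 0.2936, -0.0829], [-0.0001, -0.2936, 0.9559, -0.1669], [0.0, 0.0, 0.0, 1.0]]}
```

View pics/top0.png

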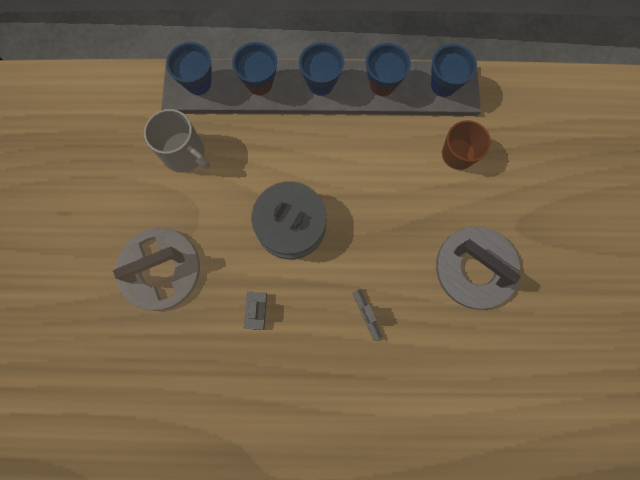

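View pics/side0.png

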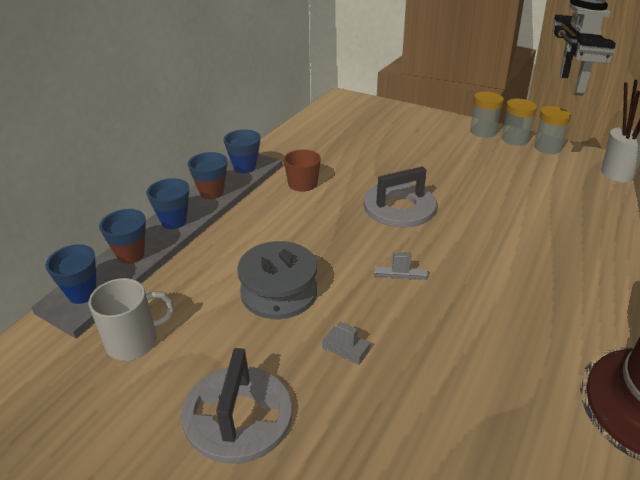

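The top view shows the spindle at about (289,220), the long key at (368,315), the wide key at (256,311), the keyed hub at (158,268) and the plain hub at (479,267). I'll measure each one next.

```bash
cat > h.py <<'E'
import numpy as np, cv2
from rig import ctrl
from scipy.spatial.transform import Rotation as Rn
def info(n, st=None):
    ci=ctrl.camera_info(n); K=np.array(ci["K"])
    if n=="wrist":
        T=np.eye(4); q=st["tcp_rot"]; T[:3,:3]=Rn.from_quat([q[1],q[2],q[3],q[0]]).as_matrix(); T[:3,3]=st["tool_pos"]
        W=T@np.array(ci["T_tool_cam"]); R=W[:3,:3].T; t=-R@W[:3,3]
    else: R=np.array(ci["R"]); t=np.array(ci["t"])
    return K,float(ci["k1"]),R,t
def slopes(n,px):
    ci=ctrl.camera_info(n); K=np.array(ci["K"]); px=np.atleast_2d(px).astype(float)
    d=np.array([float(ci["k1"]),0,0,0])
    return cv2.undistortPoints(px[:,None],K,d)[:,0]
def world_depth(n,px,z,st=None):
    K,k,R,t=info(n,st); s=slopes(n,px); c=np.c_[s,np.ones(len(s))]*np.asarray(z)[:,None]
    return (c-t)@R
def onplane(n,px,h,st=None):
    K,k,R,t=info(n,st); s=slopes(n,px); d=np.c_[s,np.ones(len(s))]@R; o=-R.T@t
    return o+d*((h-o[2])/d[:,2])[:,None]
def cloud(n,depth,st=None):
    v,u=np.mgrid[0:480,0:640]; px=np.c_[u.ravel(),v.ravel()]
    P=world_depth(n,px,depth.ravel(),st); P[depth.ravel()<=0]=np.nan
    return P.reshape(480,640,3)
def axis(xy):
    r=cv2.minAreaRect(xy.astype(np.float32)*1000); return r
E
python3 - <<'E'
from h import *
p=cv2.imread("pics/top0.png"); d=np.load("pics/top0.npy"); P=cloud("top",d)
for nm,(u0,u1,v0,v1),bands in (("sp",(240,340,170,270),((.05,.067),(.069,.085))),("key",(340,395,275,350),((.004,.025),(.038,.06))),("hub",(100,215,215,320),((.004,.025),(.072,.09))),("wkey",(235,280,280,340),((.038,.06),))):
    Q=P[v0:v1,u0:u1].reshape(-1,3)
    print(nm,"zhist",np.histogram(Q[:,2][~np.isnan(Q[:,2])],bins=np.arange(-.01,.1,.01))[0])
    for a,b in bands:
        q=Q[(Q[:,2]>a)&(Q[:,2]<b)]
        if len(q)>5:
            r=cv2.minAreaRect((q[:,:2]*1000).astype(np.float32)); print(a,b,len(q),"med",np.median(q,0).round(4),"rect",np.round(r[0],1),np.round(r[1],1),round(r[2],1),"enc",np.round(cv2.minEnclosingCircle((q[:,:2]*1000).astype(np.float32))[0],1))
c=[cv2.resize(p[v0:v1,u0:u1],(390,290),interpolation=cv2.INTER_CUBIC) for u0,u1,v0,v1 in ((240,340,180,254),(340,400,290,335),(105,215,225,307),(220,300,280,340))]
cv2.imwrite("pics/crops.png",np.vstack([np.hstack(c[:2]),np.hstack(c[2:])])*1)
E
```

```text
sp zhist [3943 1494  214    0    0   17 3023 1113  157    0]
0.05 0.067 4087 med [0.6031 0.0521 0.0591] rect [605.5  52.3] [129.3 128.6] 32.8 enc [606.   52.6]
0.069 0.085 171 med [0.6057 0.0614 0.0735] rect [604.8  53. ] [49.2 30. ] 60.0 enc [605.9  52.2]
key zhist [2569 1084  291    9   14  133    4    0    0    0]
0.004 0.025 378 med [ 0.4378 -0.084   0.0127] rect [450.8 -79.8] [114.  25.] 22.6 enc [452.8 -84.5]
0.038 0.06 141 med [ 0.4421 -0.0868  0.047 ] rect [442.1 -86.9] [30.  12.2] 23.1 enc [442.2 -87.1]
hub zhist [5959 1798 3330   44   34   35   47  104  446  236]
0.004 0.025 3484 med [0.515  0.2854 0.0146] rect [520.6 289.9] [149.3 147.7] 7.5 enc [517.4 289.6]
0.072 0.09 657 med [0.52   0.2906 0.0795] rect [520.1 291.2] [ 17.6 104.5] 24.5 enc [519.5 290.9]
wkey zhist [1496  460  563   21   15  139    0    0    0    0]
0.038 0.06 143 med [0.4472 0.11   0.0466] rect [447.4 111.1] [12.6 30.1] 86.8 enc [447.2 110.8]
```

View pics/crops.png

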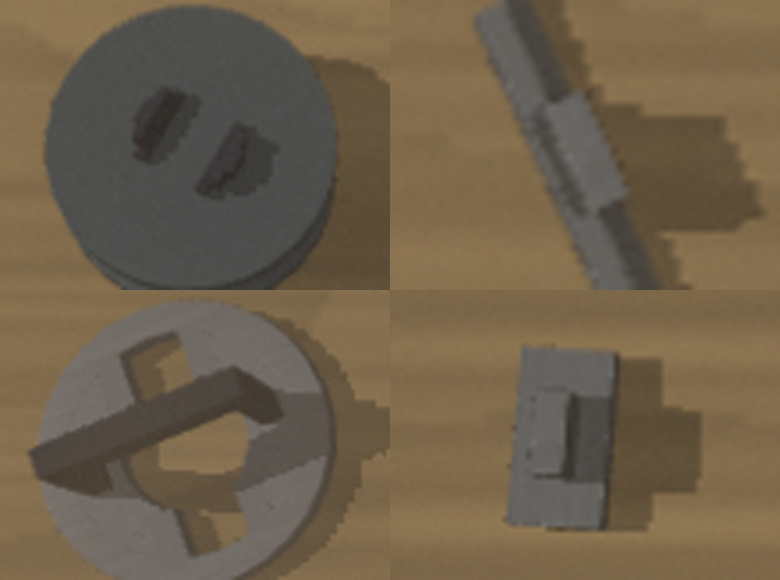

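```bash
cat >> h.py <<'E'
def go(x,y,z,ang):
    s=ctrl.observe(); q=s["tcp_rot"]; R=Rn.from_quat([q[1],q[2],q[3],q[0]]).as_matrix()
    d=R.T@(np.array([x,y,z])-s["tool_pos"]); a=np.degrees(np.arctan2(R[1,0],R[0,0]))
    print("t",round(s["time"],2),"pos",s["tool_pos"].round(4),"ang",a.round(1),"tilt",np.degrees(np.arccos(-R[2,2])).round(2),"shift cm",(d*100).round(2),"turn about tool z",round(-((ang-a+180)%360-180),1),"F",s["contact_force"].round(1),"w",round(s["grip_width"],4),"j7",s["joints"][6].round(2))
E
python3 - <<'E'
from h import *
d=np.load("pics/top0.npy"); P=cloud("top",d)
Q=P[170:270,240:340]; m=((Q[...,2]>.068)&(Q[...,2]<.085)).astype(np.uint8)
n,l,s,c=cv2.connectedComponentsWithStats(m)
cs=[]
for i in range(1,n):
    q=Q[l==i]
    if len(q)<20: continue
    r=cv2.minAreaRect((q[:,:2]*1000).astype(np.float32)); print(len(q),np.round(cv2.boxPoints(r),1).tolist()); cs.append(q[:,:2].mean(0))
print(cs)
if len(cs)==2: e=cs[1]-cs[0]; print("perp angle",np.degrees(np.arctan2(e[1],e[0])))
go(.442,-.087,.13,-67)
E
```

```text
101 [[596.7000122070312, 72.0], [624.2999877929688, 57.20000076293945], [629.7000122070312, 67.30000305175781], [602.2000122070312, 82.19999694824219]]
87 [[579.5, 38.900001525878906], [607.4000244140625, 23.200000762939453], [612.9000244140625, 33.0], [585.0, 48.70000076293945]]
[array([0.61428724, 0.06829604]), array([0.59580658, 0.03593382])]
perp angle -119.72880512677978
t 0.1 pos [ 0.2717 -0.5897  0.2176] ang -65.3 tilt 0.13 shift cm [-38.51 -36.5    8.85] turn about tool z 1.7 F [-0.3  0.  -0. ] w 0.0932 j7 -0.04
```

```bash
python3 -m handwheel '[[[-2.9,-2.75,0,0,1],[-2.9,-2.75,0,0,1],[-2.9,-2.75,0,0,1],[-2.9,-2.75,0,0,1],[-2.9,-2.75,0,0,1],[-2.9,-2.75,0,0,1],[-2.9,-2.75,0,0,1],[-2.9,-2.75,0,0,1],[-2.9,-2.75,0,0,1],[-2.9,-2.75,0,0,1]]]' 30; python3 -c "
from h import *
go(.442,-.087,.13,-67)"
```

```text
time: 0.93
tool_pos: [0.3977, -0.2062, 0.2103]
tcp_rot: [0.003, 0.836, -0.549, -0.005]
contact_force: [1.2, 0.0, 0.5]
grip_width: 0.0931
t 0.93 pos [ 0.3977 -0.2062  0.2103] ang -66.6 tilt 0.66 shift cm [-9.13 -8.89  7.99] turn about tool z 0.4 F [1.2 0.  0.5] w 0.0931 j7 -0.77
```

```bash
python3 -m handwheel '[[[-2.5,-2.5,1,0,1],[-2.5,-2.5,1,0,1],[-2.2,-2,1,0,1],[-1.5,-1.5,1,0,1],[0,0,0,0,1]]]'; python3 -c "
from h import *
s=ctrl.observe(); p,d=ctrl.capture('wrist'); cv2.imwrite('pics/w1.png',p)
P=cloud('wrist',d,s); z=P[...,2]
q=P[(z>.042)&(z<.055)]; q=q[np.hypot(q[:,0]-.442,q[:,1]+.087)<.04]
print(len(q)); r=cv2.minAreaRect((q[:,:2]*1000).astype(np.float32)); print(r, np.median(q,0))
go(.442,-.087,.022,-67)"
```

```text
time: 1.35
tool_pos: [0.4439, -0.0763, 0.1691]
tcp_rot: [-0.0, 0.84, -0.542, -0.005]
contact_force: [-0.4, 0.4, -0.8]
grip_width: 0.0931
442
((442.77386474609375, -84.16773986816406), (30.16288948059082, 11.867539405822754), 24.42206382751465) [ 0.44392707 -0.08356966  0.04865269]
t 1.4 pos [ 0.4435 -0.0784  0.1696] ang -65.7 tilt 0.51 shift cm [ 0.82  0.4  14.76] turn about tool z 1.3 F [-0.1  0.8  1.6] w 0.093 j7 -1.08
```

View pics/w1.png

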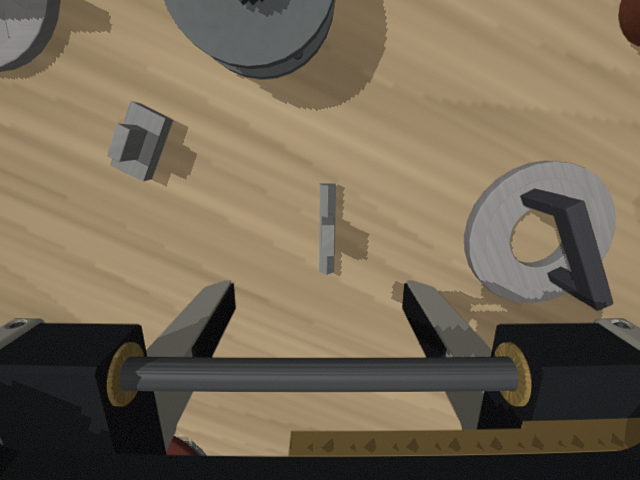

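The key sits at (328,230) in the wrist view, lined up with the jaws. The two views agree to within 3 mm.

```bash
python3 -m handwheel '[[[0.7,0.3,2.5,0.8,1],[0,0,3,0,1],[0,0,3,0,1],[0,0,2,0,1],[0,0,0,0,1]]]'; python3 -c "
from h import *
go(.4425,-.0855,.022,-66.5)"
```

```text
time: 1.82
tool_pos: [0.4454, -0.0936, 0.0642]
tcp_rot: [0.001, 0.834, -0.552, 0.001]
contact_force: [-0.8, 0.1, 0.2]
grip_width: 0.0932
t 1.82 pos [ 0.4454 -0.0936  0.0642] ang -67.0 tilt 0.17 shift cm [-0.87 -0.05  4.21] turn about tool z -0.5 F [-0.8  0.1  0.2] w 0.0932 j7 -1.11
```

```bash
python3 -m handwheel '[[[-0.8,0,1.5,0,1],[0,0,1.2,0,1],[0,0,0.7,0,1],[0,0,0,0,1],[0,0,0,0,1]]]'; python3 -c "
from h import *
go(.4425,-.0855,.022,-66.5)"
```

```text
time: 2.23
tool_pos: [0.4432, -0.0939, 0.0323]
tcp_rot: [0.002, 0.831, -0.556, 0.004]
contact_force: [-0.0, 0.4, 0.0]
grip_width: 0.0931
t 2.23 pos [ 0.4432 -0.0939  0.0323] ang -67.6 tilt 0.52 shift cm [-0.81 -0.25  1.02] turn about tool z -1.1 F [-0.   0.4  0. ] w 0.0931 j7 -1.13
```

```bash
python3 -m handwheel '[[[-0.8,-0.2,0.6,-1,1],[0,0,0.4,0,1],[-0.3,0,0.2,0,1],[0,0,0,0,1]]]'; python3 -c "
from h import *
go(.4425,-.0855,.022,-66.5)"
```

```text
time: 2.57
tool_pos: [0.4429, -0.0834, 0.022]
tcp_rot: [0.001, 0.836, -0.549, 0.007]
contact_force: [0.1, 0.1, 0.2]
grip_width: 0.0925
t 2.57 pos [ 0.4429 -0.0834  0.022 ] ang -66.6 tilt 0.78 shift cm [ 0.18  0.12 -0.  ] turn about tool z -0.1 F [0.1 0.1 0.2] w 0.0925 j7 -1.14
```

Good. Closing.

```bash
python3 -m handwheel '[[[0.1,0.1,0,0,0.5],[0,0,0,0,0.2],[0,0,0,0,0],[0,0,0,0,0],[0,0,0,0,0],[0,0,0,0,0],[0,0,0,0,0],[0,0,0,0,0]]]' 30; python3 -c "
from h import *
go(.605,.0525,.15,-120)"
```

```text
time: 3.23
tool_pos: [0.4428, -0.0848, 0.0226]
tcp_rot: [0.001, 0.836, -0.549, 0.007]
contact_force: [-0.0, 0.7, 0.1]
grip_width: 0.0441
t 3.23 pos [ 0.4428 -0.0848  0.0226] ang -66.6 tilt 0.84 shift cm [ -5.98 -20.42 -12.7 ] turn about tool z 53.4 F [-0.   0.7  0.1] w 0.0441 j7 -1.14
```

```bash
python3 -m handwheel '[[[0,0,0,0,0],[0,0,0,0,0],[0,0,0,0,0],[0,0,0,0,0],[0,0,0,0,0],[0,0,0,0,0],[0,0,0,0,0],[0,0,0,0,0]]]' 30; python3 -c "
from h import *
go(.605,.0525,.15,-120)"
```

```text
time: 3.9
tool_pos: [0.4428, -0.0848, 0.0226]
tcp_rot: [0.001, 0.836, -0.549, 0.007]
contact_force: [-0.3, 0.4, 0.5]
grip_width: 0.0119
t 3.9 pos [ 0.4428 -0.0848  0.0226] ang -66.6 tilt 0.84 shift cm [ -5.98 -20.42 -12.69] turn about tool z 53.4 F [-0.3  0.4  0.5] w 0.0119 j7 -1.14
```

Gripped at 11.9 mm, which matches the tab thickness. Lift while turning.

```bash
python3 -m handwheel '[[[0,0,-2,0,0],[0,0,-3.5,0,0],[0,0,-3.5,6,0],[0,0,-3,6,0],[0,0,-1,6,0],[0,0,0,6,0],[0,0,0,6,0],[0,0,0,6,0],[0,0,0,6,0],[0,0,0,6,0]]]' ; python3 -c "
from h import *
go(.605,.0525,.15,-120)"
```

```text
time: 4.73
tool_pos: [0.4378, -0.0827, 0.1571]
tcp_rot: [0.0, -0.524, 0.852, -0.003]
contact_force: [0.0, -0.1, -1.7]
grip_width: 0.0119
t 4.73 pos [ 0.4378 -0.0827  0.1571] ang -116.9 tilt 0.4 shift cm [-19.62  -8.8    0.7 ] turn about tool z 3.1 F [ 0.  -0.1 -1.7] w 0.0119 j7 -1.8
```

```bash
python3 -m handwheel '[[[-3,-1.3,0,1,0],[-3.5,-1.5,0,1,0],[-3.5,-1.5,0,0,0],[-3.5,-1.5,0,0,0],[-3,-1.3,0,0,0],[-1,-0.5,0,0,0],[0,0,0,0,0]]]' ; python3 -c "
from h import *
go(.605,.0525,.15,-120)"
```

```text
time: 5.32
tool_pos: [0.5878, 0.0386, 0.1516]
tcp_rot: [-0.005, -0.503, 0.864, -0.0]
contact_force: [-1.1, 0.5, -1.6]
grip_width: 0.0116
t 5.32 pos [0.5878 0.0386 0.1516] ang -119.6 tilt 0.57 shift cm [-2.06 -0.81  0.13] turn about tool z 0.4 F [-1.1  0.5 -1.6] w 0.0116 j7 -2.08
```

```bash
python3 -m handwheel '[[[-1.8,-0.7,0,0,0],[-0.2,-0.1,0,0,0],[0,0,0,0,0]]]' ; python3 -c "
from h import *
go(.605,.0525,.15,-120)
s=ctrl.observe()
p,d=ctrl.capture('wrist'); cv2.imwrite('pics/w2.png',p)
p2,d2=ctrl.capture('side'); cv2.imwrite('pics/s2.png',cv2.resize(p2[160:340,160:400],(800,600),interpolation=cv2.INTER_CUBIC))
P=cloud('wrist',d,s); z=P[...,2]; r=np.hypot(P[...,0]-.605,P[...,1]-.0525)
q=P[(z>.052)&(z<.066)&(r<.1)]; print(len(q), cv2.minEnclosingCircle((q[:,:2]*1000).astype(np.float32)),np.median(q[:,2]))
go(.605,.0525,.15,-120)
"
```

```text
time: 5.57
tool_pos: [0.6014, 0.0514, 0.1488]
tcp_rot: [-0.009, -0.503, 0.864, 0.001]
contact_force: [0.1, -1.1, -1.9]
grip_width: 0.012
t 5.57 pos [0.6014 0.0514 0.1488] ang -119.6 tilt 1.0 shift cm [-0.27 -0.25 -0.12] turn about tool z 0.4 F [ 0.1 -1.1 -1.9] w 0.012 j7 -2.1
14057 ((606.1156616210938, 54.83768081665039), 65.06476593017578) 0.06075700166360854
t 5.67 pos [0.6013 0.0514 0.1491] ang -119.6 tilt 0.96 shift cm [-0.28 -0.27 -0.09] turn about tool z 0.4 F [-0.7 -0.1 -0.5] w 0.0116 j7 -2.1
```

View pics/w2.png

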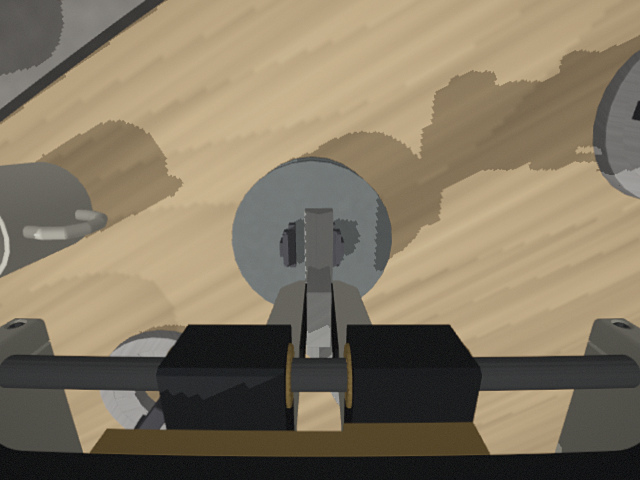

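View pics/s2.png

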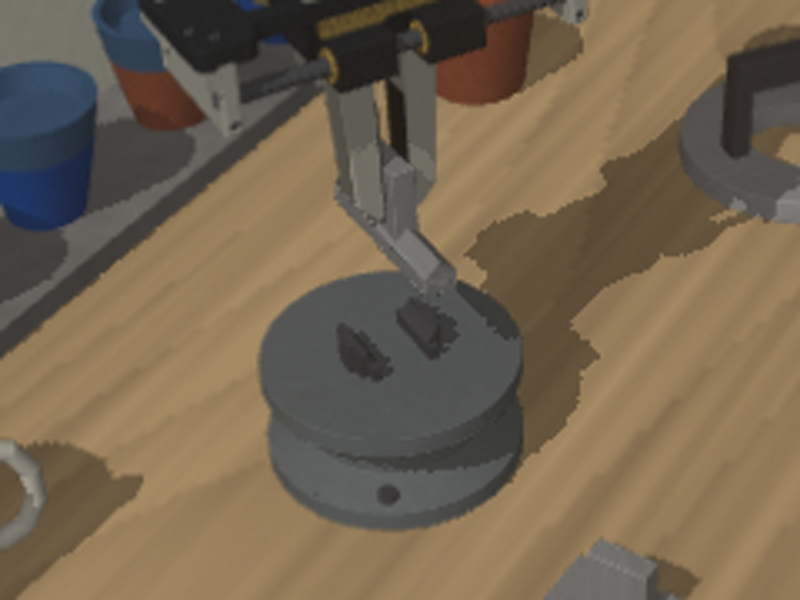

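The wrist view shows the key parallel to the slot, with its end at (318,210) between the shaft halves at (288,245) and (345,243). Centre it, then lower.

```bash
python3 -m handwheel '[[[-0.4,-0.3,0.8,0.4,0],[-0.1,0,1.2,0,0],[0,0,1,0,0],[0,0,0.3,0,0],[0,0,0,0,0]]]' ; python3 -c "
from h import *
go(.6055,.0535,.083,-119.7)
"
```

```text
time: 6.08
tool_pos: [0.6035, 0.0494, 0.1142]
tcp_rot: [-0.01, -0.496, 0.868, 0.001]
contact_force: [0.4, 0.7, -1.3]
grip_width: 0.0117
t 6.08 pos [0.6035 0.0494 0.1142] ang -120.5 tilt 1.1 shift cm [-0.5   0.    3.11] turn about tool z -0.8 F [ 0.4  0.7 -1.3] w 0.0117 j7 -2.1
```

```bash
python3 -m handwheel '[[[-0.6,0,0.6,-1,0],[-0.2,0,0.6,0,0],[0,0,0.2,0,0],[0,0,0,0,0]]]' ; python3 -c "
from h import *
go(.6055,.0535,.083,-119.7)
"
```

```text
time: 6.42
tool_pos: [0.6077, 0.0563, 0.0988]
tcp_rot: [-0.009, -0.504, 0.863, 0.001]
contact_force: [0.7, -0.1, -2.1]
grip_width: 0.0118
t 6.42 pos [0.6077 0.0563 0.0988] ang -119.4 tilt 1.09 shift cm [0.32 0.04 1.59] turn about tool z 0.3 F [ 0.7 -0.1 -2.1] w 0.0118 j7 -2.09
```

```bash
python3 -m handwheel '[[[0.3,0,0.1,0.3,0],[0,0,0.4,0,0],[0,0,0.3,0,0],[0,0,0,0,0]]]' ; python3 -c "
from h import *
go(.6055,.0535,.083,-119.7)
p2,d2=ctrl.capture('side'); cv2.imwrite('pics/s3.png',cv2.resize(p2[160:340,160:400],(800,600),interpolation=cv2.INTER_CUBIC))
"
```

```text
time: 6.75
tool_pos: [0.6065, 0.0534, 0.0907]
tcp_rot: [-0.009, -0.502, 0.865, 0.0]
contact_force: [-0.7, 0.0, -1.6]
grip_width: 0.0115
t 6.75 pos [0.6065 0.0534 0.0907] ang -119.7 tilt 1.02 shift cm [0.03 0.08 0.77] turn about tool z -0.0 F [-0.7  0.  -1.6] w 0.0115 j7 -2.09
```

View pics/s3.png

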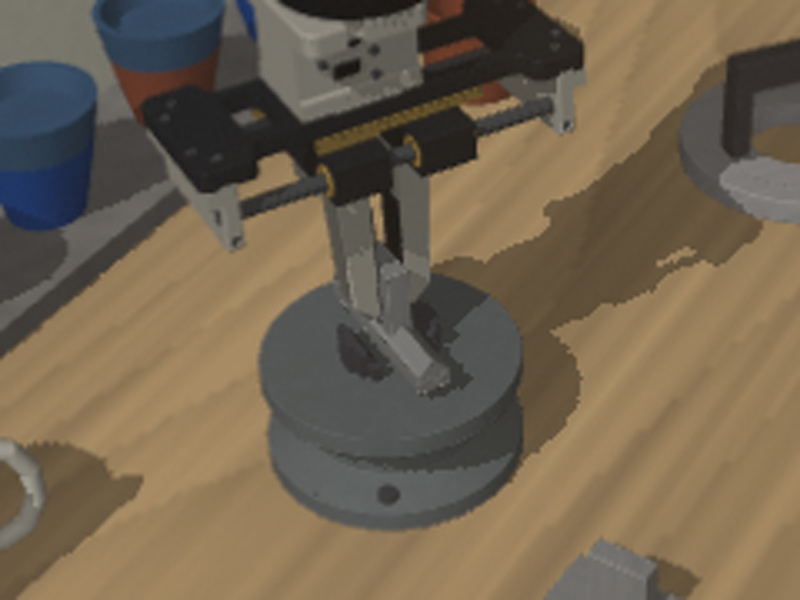

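The key is in the slot between the shaft halves; its near end is at (430,375). Lower until it touches.

```bash
python3 -m handwheel '[[[0,0.1,0.3,0,0],[0,0,0.25,0,0],[0,0,0.2,0,0],[0,0,0.1,0,0],[0,0,0,0,0]]]' ; python3 -c "
from h import *
go(.6055,.0535,.083,-119.7)
"
```

```text
time: 7.22
tool_pos: [0.6063, 0.054, 0.0833]
tcp_rot: [-0.008, -0.502, 0.865, -0.0]
contact_force: [0.1, 0.7, -1.3]
grip_width: 0.0114
t 7.22 pos [0.6063 0.054  0.0833] ang -119.7 tilt 0.88 shift cm [0.08 0.05 0.03] turn about tool z -0.0 F [ 0.1  0.7 -1.3] w 0.0114 j7 -2.09
```

```bash
python3 -m handwheel '[[[0,0,0.15,0,0],[0,0,0.15,0,0],[0,0,0,0,0]]]' ; python3 -c "
from h import *
go(.6055,.0535,.083,-119.7)
"
```

```text
time: 7.47
tool_pos: [0.6066, 0.0542, 0.0834]
tcp_rot: [-0.007, -0.502, 0.865, -0.0]
contact_force: [0.3, -0.6, -1.9]
grip_width: 0.0117
t 7.47 pos [0.6066 0.0542 0.0834] ang -119.7 tilt 0.79 shift cm [0.12 0.06 0.04] turn about tool z -0.0 F [ 0.3 -0.6 -1.9] w 0.0117 j7 -2.09
```

```bash
python3 -m handwheel '[[[0,0,0.3,0,0],[0,0,0.3,0,0],[0,0,0,0,0]]]' ; python3 -c "
from h import *
go(.6055,.0535,.083,-119.7)
"
```

```text
time: 7.72
tool_pos: [0.6072, 0.0543, 0.0835]
tcp_rot: [-0.005, -0.502, 0.865, -0.0]
contact_force: [-0.5, 0.6, -1.7]
grip_width: 0.0117
t 7.72 pos [0.6072 0.0543 0.0835] ang -119.7 tilt 0.62 shift cm [0.16 0.11 0.06] turn about tool z -0.0 F [-0.5  0.6 -1.7] w 0.0117 j7 -2.09
```

```bash
python3 -m handwheel '[[[0,0,0,0,0.35],[0,0,0,0,0.35],[0,0,0,0,0.35],[0,0,0,0,0.35],[0,0,0,0,0.35],[0,0,0,0,0.35]]]' ; python3 -c "
from h import *
go(.6055,.0535,.083,-119.7)
"
```

```text
time: 8.22
tool_pos: [0.608, 0.0544, 0.0823]
tcp_rot: [-0.005, -0.502, 0.865, -0.0]
contact_force: [-0.1, 0.1, 0.2]
grip_width: 0.0323
t 8.22 pos [0.608  0.0544 0.0823] ang -119.7 tilt 0.56 shift cm [ 0.2   0.17 -0.07] turn about tool z -0.0 F [-0.1  0.1  0.2] w 0.0323 j7 -2.09
```

Released. Back straight up and look.

```bash
python3 -m handwheel '[[[0,0,-1,0,0.35],[0,0,-3,0,0.35],[0,0,-4,0,1],[0,0,-4,0,1],[0,0,-2,0,1],[0,0,0,0,1]]]' ; python3 -c "
from h import *
go(.52,.291,.2,24.5)
p,d=ctrl.capture('top'); P=cloud('top',d)
p2,d2=ctrl.capture('side'); cv2.imwrite('pics/s4.png',cv2.resize(p2[160:340,160:400],(800,600),interpolation=cv2.INTER_CUBIC))
s=ctrl.observe(); p3,d3=ctrl.capture('wrist'); cv2.imwrite('pics/w4.png',p3)
Ps=cloud('side',d2); Pw=cloud('wrist',d3,s)
for n,P in (('side',Ps),('wrist',Pw)):
    r=np.hypot(P[...,0]-.605,P[...,1]-.0525); z=P[...,2]
    q=P[(r<.04)&(z>.098)&(z<.13)]
    if len(q)>5: print(n,len(q),cv2.minAreaRect((q[:,:2]*1000).astype(np.float32)),np.percentile(q[:,2],[5,50,90]))
"
```

```text
time: 8.72
tool_pos: [0.6078, 0.055, 0.2277]
tcp_rot: [-0.008, -0.502, 0.865, 0.001]
contact_force: [0.9, 0.8, 1.0]
grip_width: 0.0547
t 8.72 pos [0.6078 0.055  0.2277] ang -119.7 tilt 0.97 shift cm [-16.17  19.3    2.75] turn about tool z -144.2 F [0.9 0.8 1. ] w 0.0547 j7 -2.12
side 136 ((604.7322998046875, 55.663848876953125), (12.94678020477295, 33.301612854003906), 57.81513977050781) [0.09946244 0.10555574 0.1072097 ]
wrist 452 ((607.577392578125, 55.17765426635742), (10.813867568969727, 29.888538360595703), 60.06595230102539) [0.10401744 0.10858582 0.10956306]
```

View pics/s4.png

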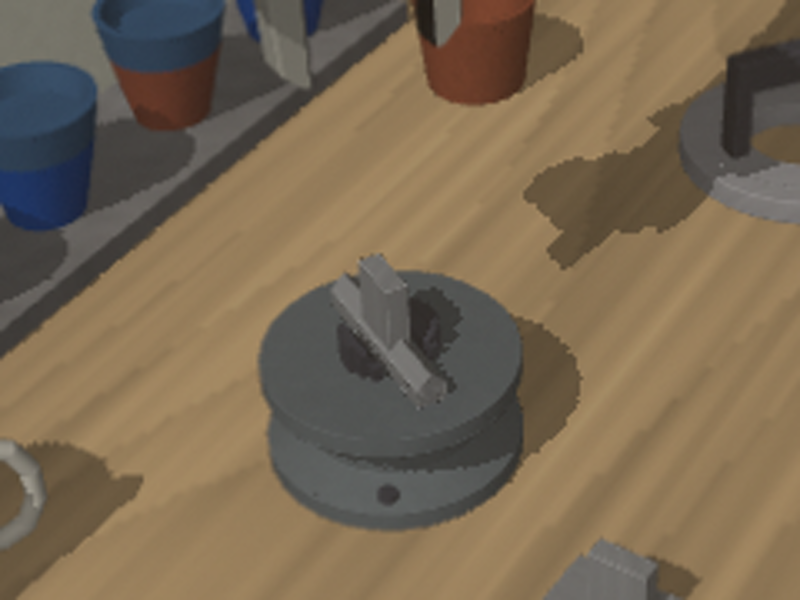

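View pics/w4.png

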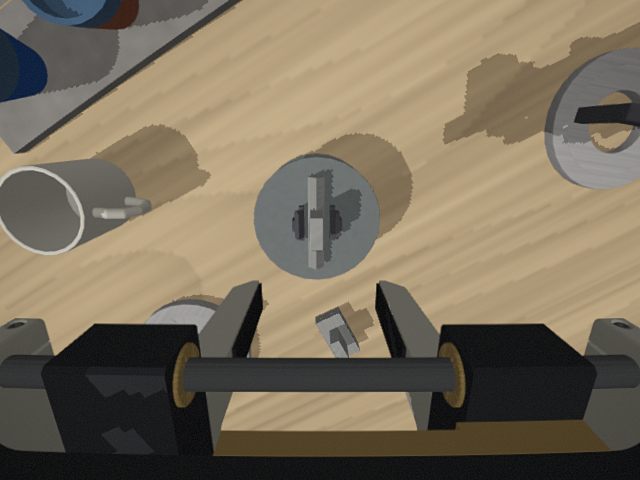

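The key lies flat in the slot: its tab top is at 108 mm (60+48), its centre is about 2 mm off, and its angle is −30°. The wrist view shows it between the shaft halves at (316,220). Next is the hub.

```bash
python3 -m handwheel '[[[-2,2.4,0,0,1],[-2.5,3,0,0,1],[-2.5,3,0,0,1],[-2.5,3,0,0,1],[-2.5,3,0,0,1],[-2,2.4,0,0,1],[-1.2,1.5,0,0,1],[0,0,0,-7,1],[0,0,0,-7,1],[0,0,0,-7,1]]]'; python3 -m handwheel '[[[0,0,0,-7,1],[0,0,0,-7,1],[0,0,0,-7,1],[0,0,0,-7,1],[0,0,0,-7,1],[0,0,0,-7,1],[0,0,0,-7,1],[0,0,0,-7,1],[0,0,0,-7,1],[0,0,0,-7,1]]]' ; python3 -c "
from h import *
go(.52,.291,.17,24.5)
"
```

```text
time: 9.7
tool_pos: [0.5027, 0.2826, 0.1955]
tcp_rot: [-0.037, -0.648, 0.761, 0.012]
contact_force: [0.6, -0.3, -0.1]
grip_width: 0.0929
time: 10.53
tool_pos: [0.4854, 0.2762, 0.1695]
tcp_rot: [0.041, 0.969, -0.24, -0.051]
contact_force: [-0.1, 0.2, -0.4]
grip_width: 0.0931
t 10.53 pos [0.4854 0.2762 0.1695] ang -28.0 tilt 7.57 shift cm [ 2.35 -2.89 -0.55] turn about tool z -52.5 F [-0.1  0.2 -0.4] w 0.0931 j7 -1.18
```

```bash
python3 -m handwheel '[[[0,0,0,0,1],[0,0,0,0,1],[0,0,0,0,1]]]' ; python3 -c "
from h import *
s=ctrl.observe(); q=s['tcp_rot']; R=Rn.from_quat([q[1],q[2],q[3],q[0]]).as_matrix(); print(R.round(3), s['joints'].round(3))
go(.52,.291,.17,24.5)
"
```

```text
time: 10.78
tool_pos: [0.4818, 0.2738, 0.1637]
tcp_rot: [0.045, 0.968, -0.241, -0.057]
contact_force: [-0.4, -0.3, 1.3]
grip_width: 0.0931
[[ 0.878 -0.461 -0.131]
 [-0.471 -0.88  -0.06 ]
 [-0.088  0.115 -0.989]] [-0.38   0.609 -0.271  1.643  0.146  1.056 -1.184]
t 10.78 pos [0.4818 0.2738 0.1637] ang -28.2 tilt 8.31 shift cm [ 2.48 -3.2  -1.22] turn about tool z -52.7 F [-0.4 -0.3  1.3] w 0.0931 j7 -1.18
```

```bash
cat >> h.py <<'E'
def tl():
    s=ctrl.observe(); q=s['tcp_rot']; R=Rn.from_quat([q[1],q[2],q[3],q[0]]).as_matrix(); print("t",round(s['time'],2),'zaxis',(np.degrees(R[:2,2])).round(2),'radial/tang',np.degrees([R[:2,2]@s['tool_pos'][:2]/np.linalg.norm(s['tool_pos'][:2]), (R[1,2]*s['tool_pos'][0]-R[0,2]*s['tool_pos'][1])/np.linalg.norm(s['tool_pos'][:2])]).round(2),'pos',s['tool_pos'].round(4),'j',s['joints'].round(3))
E
python3 -m handwheel '[[[0,0,0,0,1],[0,0,0,0,1],[0,0,0,0,1]]]' ; python3 -c "
from h import *
tl()"
python3 -m handwheel '[[[0,0,0,-3,1],[0,0,0,-3,1],[0,0,0,-3,1],[0,0,0,-3,1],[0,0,0,0,1],[0,0,0,0,1]]]' ; python3 -c "
from h import *
tl();go(.52,.291,.17,24.5)"
```

```text
time: 11.03
tool_pos: [0.4809, 0.2732, 0.1621]
tcp_rot: [0.047, 0.967, -0.243, -0.058]
contact_force: [-0.0, -0.1, 0.1]
grip_width: 0.0931
t 11.03 zaxis [-7.69 -3.59] radial/tang [-8.46  0.68] pos [0.4809 0.2732 0.1621] j [-0.381  0.611 -0.269  1.645  0.146  1.056 -1.188]
time: 11.53
tool_pos: [0.481, 0.2742, 0.163]
tcp_rot: [0.04, 0.988, -0.137, -0.061]
contact_force: [-0.4, 0.3, -0.4]
grip_width: 0.0927
t 11.53 zaxis [-7.54 -3.58] radial/tang [-8.32  0.63] pos [0.481  0.2742 0.163 ] j [-0.347  0.616 -0.33   1.643  0.184  1.062 -1.011]
t 11.53 pos [0.481  0.2742 0.163 ] ang -16.1 tilt 8.38 shift cm [ 3.18 -2.59 -1.31] turn about tool z -40.6 F [-0.4  0.3 -0.4] w 0.0927 j7 -1.01
```

```bash
python3 -m handwheel '[[[3.1,-2.6,0,0,1],[0,0,0,0,1],[0,0,0,0,1]]]' ; python3 -c "
from h import *
tl();go(.52,.291,.17,24.5)"
```

```text
time: 11.78
tool_pos: [0.5132, 0.2884, 0.1528]
tcp_rot: [0.045, 0.987, -0.138, -0.066]
contact_force: [-0.3, 0.2, 0.4]
grip_width: 0.0934
t 11.78 zaxis [-8.19 -4.02] radial/tang [-9.11  0.51] pos [0.5132 0.2884 0.1528] j [-0.358  0.684 -0.319  1.535  0.193  1.116 -1.002]
t 11.78 pos [0.5132 0.2884 0.1528] ang -16.3 tilt 9.16 shift cm [ 0.38 -0.25 -1.81] turn about tool z -40.8 F [-0.3  0.2  0.4] w 0.0934 j7 -1.0
```

```bash
python3 -m handwheel '[[[0,0,-4,0,1],[0,0,-4,0,1],[0,0,0,0,1],[0,0,0,0,1]]]' ; python3 -c "
from h import *
tl()"
python3 -m handwheel '[[[-3.1,2.6,0,0,1],[0,0,0,0,1],[0,0,0,0,1]]]' ; python3 -c "
from h import *
tl()"
```

```text
time: 12.12
tool_pos: [0.5246, 0.2937, 0.2327]
tcp_rot: [0.046, 0.987, -0.141, -0.067]
contact_force: [0.2, 0.2, 0.0]
grip_width: 0.093
t 12.12 zaxis [-8.35 -4.13] radial/tang [-9.3   0.47] pos [0.5246 0.2937 0.2327] j [-0.358  0.63  -0.328  1.393  0.167  1.311 -0.981]
time: 12.37
tool_pos: [0.4823, 0.2746, 0.2352]
tcp_rot: [0.05, 0.986, -0.141, -0.071]
contact_force: [1.6, -0.0, -0.2]
grip_width: 0.0931
t 12.37 zaxis [-8.82 -4.49] radial/tang [-9.89  0.47] pos [0.4823 0.2746 0.2352] j [-0.345  0.56  -0.338  1.524  0.153  1.261 -0.994]
```

```bash
python3 -m handwheel '[[[0,0,2.5,0,1],[0,0,0,0,1],[0,0,2.5,0,1],[0,0,0,0,1]]]' >/dev/null; python3 -c "
from h import *
tl()"
python3 -m handwheel '[[[0,0,0,-7,1],[0,0,0,0,1],[0,0,0,-7,1],[0,0,0,0,1]]]' > /dev/null; python3 -c "
from h import *
tl()"
python3 -m handwheel '[[[0,0,0,7,1],[0,0,0,7,1],[0,0,0,7,1],[0,0,0,0,1]]]' > /dev/null; python3 -c "
from h import *
tl()"
```

```text
t 12.7 zaxis [-8.67 -4.44] radial/tang [-9.73  0.44] pos [0.4744 0.2707 0.1867] j [-0.348  0.591 -0.331  1.616  0.17   1.136 -1.012]
t 13.03 zaxis [-8.35 -4.22] radial/tang [-9.34  0.48] pos [0.4781 0.2731 0.1911] j [-0.307  0.599 -0.401  1.602  0.209  1.151 -0.803]
t 13.37 zaxis [-7.97 -3.83] radial/tang [-8.82  0.63] pos [0.482  0.2756 0.196 ] j [-0.371  0.583 -0.293  1.593  0.145  1.144 -1.13 ]
```

```bash

python3 -m handwheel '[[[0,0,0,-7,1],[0,0,0,0,1],[0,0,0,-7,1],[0,0,0,0,1]]]' > /dev/null; python3 -c "
from h import *
tl()"
python3 -m handwheel '[[[0,0,0,-7,1],[0,0,0,-7,1],[0,0,0,-7,1],[0,0,0,0,1]]]' > /dev/null; python3 -c "
from h import *
tl()"
python3 -m handwheel '[[[0,0,0,0,1],[0,0,0,0,1]]]' > /dev/null; python3 -c "
from h import *
tl();go(.52,.291,.17,24.5)"
```

```text
t 13.7 zaxis [-7.63 -3.64] radial/tang [-8.43  0.64] pos [0.4842 0.2775 0.1994] j [-0.331  0.588 -0.362  1.584  0.183  1.154 -0.923]
t 14.03 zaxis [-7.51 -3.5 ] radial/tang [-8.25  0.7 ] pos [0.4853 0.2784 0.2011] j [-0.272  0.601 -0.462  1.579  0.239  1.168 -0.615]
t 14.2 zaxis [-7.49 -3.45] radial/tang [-8.22  0.73] pos [0.4857 0.2784 0.2015] j [-0.274  0.6   -0.458  1.578  0.237  1.168 -0.623]
t 14.2 pos [0.4857 0.2784 0.2015] ang 9.3 tilt 8.28 shift cm [ 3.99 -0.79  2.59] turn about tool z -15.2 F [-0.1  0.4 -0.7] w 0.093 j7 -0.62
```

```bash

python3 -m handwheel '[[[0,0,4,0,1],[0,0,3,0,1],[0,0,0,0,1],[0,0,0,0,1]]]' > /dev/null; python3 -c "
from h import *
tl()"
python3 -m handwheel '[[[0,0,0,-3,1],[0,0,0,-3,1],[0,0,0,-3,1],[0,0,0,0,1],[0,0,0,0,1],[0,0,0,0,1]]]' > /dev/null; python3 -c "
from h import *
tl()"
python3 -m handwheel '[[[1,0,-0.5,0,1],[1,0,-0.5,0,1],[1,0,-0.5,0,1],[0.5,0,-0.5,0,1],[0,0,-0.5,0,1],[0,0,-0.5,0,1],[0,0,0,0,1]]]' > /dev/null; python3 -c "
from h import *
tl();go(.52,.291,.17,24.5)"
```

```text
t 14.53 zaxis [-7.07 -3.23] radial/tang [-7.74  0.73] pos [0.4792 0.2759 0.1332] j [-0.289  0.661 -0.432  1.682  0.274  0.999 -0.672]
t 15.03 zaxis [-6.52 -2.92] radial/tang [-7.1   0.73] pos [0.4835 0.2793 0.1412] j [-0.264  0.66  -0.478  1.668  0.302  1.017 -0.547]
t 15.62 zaxis [-6.32 -2.85] radial/tang [-6.91  0.6 ] pos [0.5217 0.2925 0.1721] j [-0.268  0.68  -0.477  1.518  0.291  1.14  -0.515]
t 15.62 pos [0.5217 0.2925 0.1721] ang 16.8 tilt 6.95 shift cm [-0.18  0.09  0.24] turn about tool z -7.7 F [-0.6  0.1  0.3] w 0.0933 j7 -0.51
```

Fast drops followed by slow lifts undo the tilt that built up. I'll repeat that cycle.

```bash

python3 -m handwheel '[[[0,0,4,-2,1],[0,0,1.5,-2,1],[0,0,0,-2,1],[0,0,0,0,1],[0,0,0,0,1],[0,0,0,0,1]]]' > /dev/null; python3 -c "
from h import *
tl()"
python3 -m handwheel '[[[0,0,-0.8,0,1],[0,0,-0.8,0,1],[0,0,-0.8,0,1],[0,0,-0.8,0,1],[0,0,-0.8,0,1],[0,0,-0.8,0,1],[0,0,-0.8,0,1],[0,0,0,0,1]]]' > /dev/null; python3 -c "
from h import *
tl()"
python3 -m handwheel '[[[0,0,4,0,1],[0,0,3,0,1],[0,0,0,0,1],[0,0,0,0,1],[0,0,0,0,1],[0,0,0,0,1]]]' > /dev/null; python3 -c "
from h import *
tl();go(.52,.291,.17,24.5)"
```

```text
t 16.12 zaxis [-6.16 -2.78] radial/tang [-6.73  0.61] pos [0.5142 0.2902 0.1182] j [-0.261  0.732 -0.488  1.598  0.344  1.02  -0.457]
t 16.78 zaxis [-5.75 -2.51] radial/tang [-6.24  0.64] pos [0.5225 0.295  0.1842] j [-0.251  0.67  -0.512  1.508  0.306  1.157 -0.425]
t 17.28 zaxis [-5.28 -2.2 ] radial/tang [-5.67  0.69] pos [0.5186 0.2943 0.1182] j [-0.263  0.731 -0.487  1.598  0.348  1.003 -0.463]
t 17.28 pos [0.5186 0.2943 0.1182] ang 22.8 tilt 5.73 shift cm [-0.52  0.35 -5.15] turn about tool z -1.7 F [-0.7  0.9 -0.2] w 0.0928 j7 -0.46
```

```bash

python3 -m handwheel '[[[0,0,-0.8,0,1],[0,0,-0.8,0,1],[0,0,-0.8,0,1],[0,0,-0.8,0,1],[0,0,-0.8,0,1],[0,0,-0.8,0,1],[0,0,-0.8,0,1],[0,0,-0.8,0,1],[0,0,-0.8,0,1],[0,0,-0.8,0,1]]]' > /dev/null; python3 -c "
from h import *
tl()"
python3 -m handwheel '[[[0,0,4,0,1],[0,0,4,0,1],[0,0,2,0,1],[0,0,0,0,1],[0,0,0,0,1],[0,0,0,0,1],[0,0,0,0,1]]]' > /dev/null; python3 -c "
from h import *
tl()"
python3 -m handwheel '[[[0,0,-0.8,0,1],[0,0,-0.8,0,1],[0,0,-0.8,0,1],[0,0,-0.8,0,1],[0,0,-0.8,0,1],[0,0,-0.8,0,1],[0,0,-0.8,0,1],[0,0,-0.8,0,1],[0,0,-0.8,0,1],[0,0,-0.8,0,1]]]' > /dev/null; python3 -c "
from h import *
tl();go(.52,.291,.17,24.5)"
```

```text
t 18.12 zaxis [-4.81 -1.88] radial/tang [-5.11  0.73] pos [0.5286 0.2994 0.2118] j [-0.25   0.646 -0.519  1.469  0.296  1.198 -0.415]
t 18.7 zaxis [-4.04 -1.36] radial/tang [-4.18  0.82] pos [0.5259 0.3004 0.1184] j [-0.266  0.731 -0.485  1.594  0.355  0.981 -0.469]
t 19.53 zaxis [-3.51 -1.02] radial/tang [-3.55  0.85] pos [0.5341 0.3043 0.2128] j [-0.25   0.642 -0.519  1.471  0.301  1.173 -0.42 ]
t 19.53 pos [0.5341 0.3043 0.2128] ang 22.7 tilt 3.66 shift cm [-1.54  0.72  4.38] turn about tool z -1.8 F [-0.1 -0.1  0.2] w 0.0929 j7 -0.42
```

```bash

python3 -m handwheel '[[[0,0,4,0,1],[0,0,4,0,1],[0,0,2,0,1],[0,0,0,0,1],[0,0,0,0,1],[0,0,0,0,1],[0,0,0,0,1]]]' > /dev/null; python3 -c "
from h import *
tl()"
python3 -m handwheel '[[[-0.3,0.1,-0.8,-0.5,1],[-0.3,0.1,-0.8,-0.5,1],[-0.3,0.1,-0.8,0,1],[-0.3,0.1,-0.8,0,1],[-0.3,0.1,-0.8,0,1],[-0.3,0.1,-0.8,0,1],[-0.3,0.1,-0.8,0,1],[0,0,-0.8,0,1],[0,0,-0.8,0,1],[0,0,0,0,1]]]' > /dev/null; python3 -c "
from h import *
tl();go(.52,.291,.17,24.5)
s=ctrl.observe(); p3,d3=ctrl.capture('wrist'); cv2.imwrite('pics/w5.png',p3)
P=cloud('wrist',d3,s);r=np.hypot(P[...,0]-.52,P[...,1]-.291); z=P[...,2]
for a,b in ((.076,.09),(.008,.024)):
    q=P[(r<.09)&(z>a)&(z<b)]
    if len(q)>5: print(len(q),cv2.minAreaRect((q[:,:2]*1000).astype(np.float32)),cv2.minEnclosingCircle((q[:,:2]*1000).astype(np.float32)),np.median(q[:,2]))
"
```

```text
t 20.12 zaxis [-2.74 -0.5 ] radial/tang [-2.63  0.93] pos [0.5336 0.3068 0.1194] j [-0.269  0.731 -0.484  1.589  0.361  0.959 -0.475]
t 20.95 zaxis [-2.03 -0.1 ] radial/tang [-1.82  0.91] pos [0.5216 0.293  0.2082] j [-0.224  0.607 -0.531  1.555  0.307  1.097 -0.412]
t 20.95 pos [0.5216 0.293  0.2082] ang 23.7 tilt 2.04 shift cm [-0.1   0.17  3.82] turn about tool z -0.8 F [ 0.8 -0.1  0.3] w 0.0931 j7 -0.41
1886 ((520.2162475585938, 293.9268798828125), (15.979945182800293, 103.08993530273438), 23.30849266052246) ((520.8540649414062, 294.1523742675781), 51.860633850097656) 0.0816427048331112
9134 ((520.3296508789062, 294.128173828125), (148.69732666015625, 147.6563262939453), 24.78299903869629) ((520.2675170898438, 293.6119079589844), 74.8982162475586) 0.016542488739548042
```

View pics/w5.png

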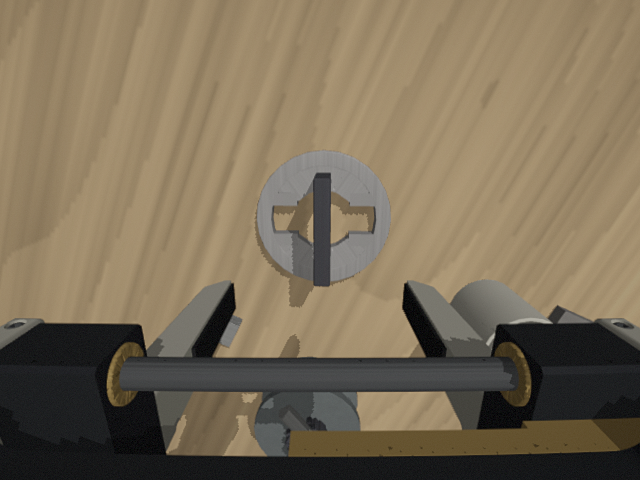

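The keyed hub's bar runs vertically in the wrist view at column 322, centred between the jaws. Both views agree on (0.520, 0.2925). Descending.

```bash

python3 -m handwheel '[[[0,0,3.5,0,1],[0,0,3.5,0,1],[0,0,3,0,1],[0,0,1.5,0,1],[0,0,0,0,1],[0,0,0,0,1]]]' > /dev/null; python3 -c "
from h import *
tl();go(.52,.2925,.054,23.8)"
```

```text
t 21.5 zaxis [-1.95 -0.02] radial/tang [-1.71  0.94] pos [0.5187 0.2939 0.0882] j [-0.261  0.737 -0.472  1.689  0.394  0.842 -0.488]
t 21.5 pos [0.5187 0.2939 0.0882] ang 23.7 tilt 1.95 shift cm [0.17 0.22 3.42] turn about tool z -0.1 F [-0.9 -0.1  0.8] w 0.0928 j7 -0.49
```

```bash

python3 -m handwheel '[[[0.1,0.2,1.5,0,1],[0.1,0,1.5,0,1],[0,0,0.5,0,1],[0,0,0,0,1],[0,0,0,0,1]]]' > /dev/null; python3 -c "
from h import *
tl();go(.52,.2925,.054,23.8)"
```

```text
t 21.92 zaxis [-1.59  0.25] radial/tang [-1.26  1.  ] pos [0.5232 0.2954 0.0567] j [-0.274  0.78  -0.449  1.703  0.421  0.777 -0.507]
t 21.92 pos [0.5232 0.2954 0.0567] ang 23.7 tilt 1.61 shift cm [-0.4   0.14  0.28] turn about tool z -0.1 F [ 1.5 -0.1  0.6] w 0.0931 j7 -0.51
```

```bash

python3 -m handwheel '[[[-0.3,0.1,0.3,0,0.6],[-0.1,0,0,0,0.4],[0,0,0,0,0.4],[0,0,0,0,0.4],[0,0,0,0,0.4],[0,0,0,0,0.4]]]' 45 > /dev/null; python3 -c "
from h import *
tl();go(.52,.2925,.054,23.8)"
```

```text
t 22.42 zaxis [-1.22  0.48] radial/tang [-0.83  1.01] pos [0.5216 0.2943 0.0581] j [-0.272  0.773 -0.449  1.715  0.424  0.765 -0.51 ]
t 22.42 pos [0.5216 0.2943 0.0581] ang 23.6 tilt 1.31 shift cm [-0.21  0.11  0.42] turn about tool z -0.2 F [-0.6 -0.4 -0.3] w 0.0577 j7 -0.51
```

```bash

python3 -m handwheel '[[[-0.2,0.1,0.5,0,0.3],[0,0,0.2,0,0],[0,0,0,0,0],[0,0,0,0,0],[0,0,0,0,0],[0,0,0,0,0],[0,0,0,0,0],[0,0,0,0,0],[0,0,0,0,0],[0,0,0,0,0]]]' 45 > /dev/null; python3 -c "
from h import *
tl();go(.52,.2925,.054,23.8)"
```

```text
t 23.25 zaxis [-1.18  0.49] radial/tang [-0.79  1.01] pos [0.5201 0.2925 0.0505] j [-0.274  0.78  -0.442  1.727  0.431  0.745 -0.516]
t 23.25 pos [0.5201 0.2925 0.0505] ang 23.7 tilt 1.28 shift cm [-0.02 -0.01 -0.35] turn about tool z -0.1 F [-1.5 -0.3  0.6] w 0.0159 j7 -0.52
```

Gripped at 15.9 mm. Lift gently.

```bash

python3 -m handwheel '[[[0,0,-0.8,0,0],[0,0,-1.2,0,0],[0,0,-1.2,0,0],[0,0,-1.2,0,0],[0,0,-1.2,0,0],[0,0,-1.2,0,0],[0,0,-1.2,0,0],[0,0,-1.2,0,0],[0,0,-1.2,0,0],[0,0,-1.2,0,0]]]' > /dev/null; python3 -c "
from h import *
tl();go(.606,.054,.2,-29.7)"
python3 -m handwheel '[[[0,0,-1.2,0,0],[0,0,-1.2,0,0],[0,0,-1.2,0,0],[0,0,-0.8,0,0],[0,0,0,4,0],[0,0,0,4,0],[0,0,0,4,0],[0,0,0,4,0],[0,0,0,0,0]]]' ; python3 -c "
from h import *
tl();go(.606,.054,.2,-29.7)"
```

```text
t 24.08 zaxis [-2.39 -0.33] radial/tang [-2.25  0.87] pos [0.5156 0.2852 0.1684] j [-0.222  0.638 -0.519  1.624  0.331  1.009 -0.43 ]
t 24.08 pos [0.5156 0.2852 0.1684] ang 23.7 tilt 2.41 shift cm [-1.14 24.76 -3.4 ] turn about tool z 53.4 F [ 0.5  0.  -4.8] w 0.0159 j7 -0.43
time: 24.83
tool_pos: [0.5132, 0.2828, 0.2197]
tcp_rot: [0.003, 0.998, 0.061, -0.023]
contact_force: [0.4, 0.7, -4.2]
grip_width: 0.0157
t 24.83 zaxis [-2.65 -0.46] radial/tang [-2.54  0.87] pos [0.5132 0.2828 0.2197] j [-0.252  0.571 -0.461  1.566  0.247  1.109 -0.647]
t 24.83 pos [0.5132 0.2828 0.2197] ang 7.0 tilt 2.69 shift cm [ 6.49 23.84  1.73] turn about tool z 36.7 F [ 0.4  0.7 -4.2] w 0.0157 j7 -0.65
```

```bash

python3 -m handwheel '[[[0.3,1,0,0,0],[0.5,2,0,0,0],[0.5,2,0,0,0],[0.5,2,0,0,0],[0.5,2,0,0,0],[0.5,2,0,0,0],[0.5,2,0,0,0],[0.5,2,0,0,0],[0.5,2,0,0,0],[0.5,1.5,0,0,0]]]' > /dev/null; python3 -c "
from h import *
tl();go(.606,.054,.2,-29.7)"
```

```text
t 25.67 zaxis [-3.17 -0.61] radial/tang [-3.23 -0.1 ] pos [0.5842 0.0952 0.2163] j [ 0.072  0.588 -0.453  1.542  0.264  1.131 -0.289]
t 25.67 pos [0.5842 0.0952 0.2163] ang 8.7 tilt 3.24 shift cm [1.62 4.4  1.55] turn about tool z 38.4 F [ 1.3 -0.6 -4.6] w 0.0155 j7 -0.29
```

```bash

python3 -m handwheel '[[[0.5,1.2,0,0,0],[0.4,0.8,0,0,0],[0,0,0,4,0],[0,0,0,4,0],[0,0,0,4,0],[0,0,0,4,0],[0,0,0,4,0],[0,0,0,4,0],[0,0,0,4,0],[0,0,0,4,0]]]' > /dev/null; python3 -c "
from h import *
tl();go(.606,.054,.2,-29.7)"
python3 -m handwheel '[[[0,0,0,4,0],[0,0,0,2,0],[0,0,0,0,0],[0,0,0,0,0]]]' > /dev/null; python3 -c "
from h import *
tl();go(.606,.054,.2,-29.7)"
```

```text
t 26.5 zaxis [-3.55 -0.67] radial/tang [-3.6  -0.28] pos [0.598  0.0661 0.213 ] j [ 0.025  0.59  -0.292  1.514  0.175  1.127 -0.737]
t 26.5 pos [0.598  0.0661 0.213 ] ang -24.8 tilt 3.61 shift cm [1.3  0.72 1.26] turn about tool z 4.9 F [ 0.7  0.  -5.1] w 0.0156 j7 -0.74
t 26.83 zaxis [-3.68 -0.54] radial/tang [-3.72 -0.11] pos [0.5973 0.0688 0.2125] j [ 0.007  0.588 -0.266  1.515  0.157  1.125 -0.827]
t 26.83 pos [0.5973 0.0688 0.2125] ang -30.7 tilt 3.72 shift cm [1.56 0.78 1.21] turn about tool z -1.0 F [-0.3  0.4 -5.4] w 0.0158 j7 -0.83
```

```bash

python3 -m handwheel '[[[0.3,0.2,3,0,0],[0.3,0.2,0,0,0],[0.3,0.2,0,0,0],[0.3,0.2,0,0,0],[0.2,0,0,-1,0],[0,0,0,0,0]]]' > /dev/null; python3 -c "
from h import *
tl();go(.606,.054,.2,-29.7)"
python3 -m handwheel '[[[0,0,-0.5,0,0],[0,0,-0.7,0,0],[0,0,-0.7,0,0],[0,0,-0.7,0,0],[0,0,-0.7,0,0],[0,0,-0.7,0,0],[0,0,0,0,0]]]' > /dev/null; python3 -c "
from h import *
tl();go(.606,.054,.2,-29.7)"

```

```text
t 27.33 zaxis [-3.44 -0.39] radial/tang [-3.46 -0.08] pos [0.6059 0.055  0.1851] j [ 0.031  0.623 -0.267  1.532  0.171  1.07  -0.788]
t 27.33 pos [0.6059 0.055  0.1851] ang -29.2 tilt 3.46 shift cm [-0.01  0.14 -1.49] turn about tool z 0.5 F [-0.5  0.5 -3.9] w 0.0154 j7 -0.79
t 27.92 zaxis [-3.04 -0.28] radial/tang [-3.05 -0.  ] pos [0.6103 0.0563 0.2334] j [ 0.034  0.583 -0.275  1.461  0.157  1.173 -0.774]
t 27.92 pos [0.6103 0.0563 0.2334] ang -29.1 tilt 3.05 shift cm [-0.12  0.31  3.36] turn about tool z 0.6 F [-0.1  0.7 -4. ] w 0.0158 j7 -0.77
```

One bigger drop, staying above the key, then look.

```bash

python3 -m handwheel '[[[0,0,3,0,0],[0,0.1,2,0.5,0],[0,0.1,0,0,0],[0,0,0,0,0],[0,0,0,0,0],[0,0,0,0,0],[0,0,0,0,0]]]' > /dev/null; python3 -c "
from h import *
tl();go(.606,.054,.2,-29.7)
s=ctrl.observe(); p3,d3=ctrl.capture('wrist'); cv2.imwrite('pics/w6.png',p3)
p2,d2=ctrl.capture('side'); cv2.imwrite('pics/s6.png',cv2.resize(p2[140:350,140:420],(800,600),interpolation=cv2.INTER_CUBIC))
P=cloud('wrist',d3,s); r=np.hypot(P[...,0]-.606,P[...,1]-.054); z=P[...,2]
q=P[(r<.09)&(z>.11)&(z<.155)]; A=np.c_[q[:,:2]-[.606,.054],np.ones(len(q))]; 
c=np.linalg.lstsq(A,q[:,2],rcond=None)[0]; ok=abs(A@c-q[:,2])<.003; c=np.linalg.lstsq(A[ok],q[ok,2],rcond=None)[0]; print(len(q),ok.sum(),'disc plane slope deg',np.degrees(c[:2]),'z',c[2],'circ',cv2.minEnclosingCircle((q[ok][:,:2]*1000).astype(np.float32)))
"

```

```text
t 28.5 zaxis [-2.47 -0.19] radial/tang [-2.48  0.04] pos [0.6098 0.0556 0.1881] j [ 0.032  0.618 -0.267  1.533  0.17   1.058 -0.793]
t 28.5 pos [0.6098 0.0556 0.1881] ang -29.5 tilt 2.48 shift cm [-0.3   0.35 -1.17] turn about tool z 0.2 F [-0.3 -0.3 -4.7] w 0.0158 j7 -0.79
16253 15444 disc plane slope deg [-2.04967153 -0.90991978] z 0.15408402638963037 circ ((608.7194213867188, 55.827362060546875), 75.0491943359375)
```

View pics/w6.png

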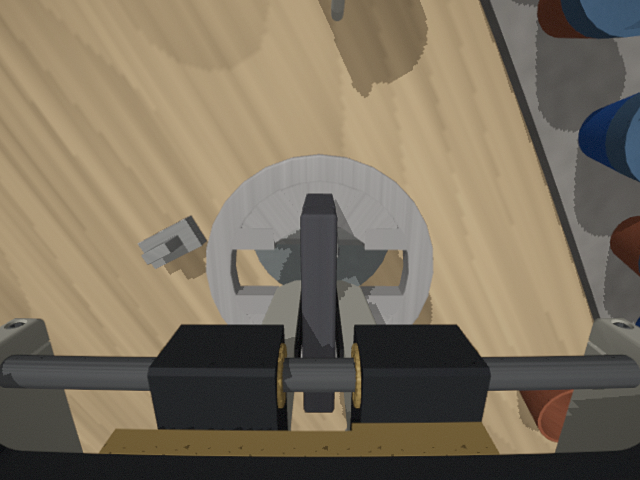

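View pics/s6.png

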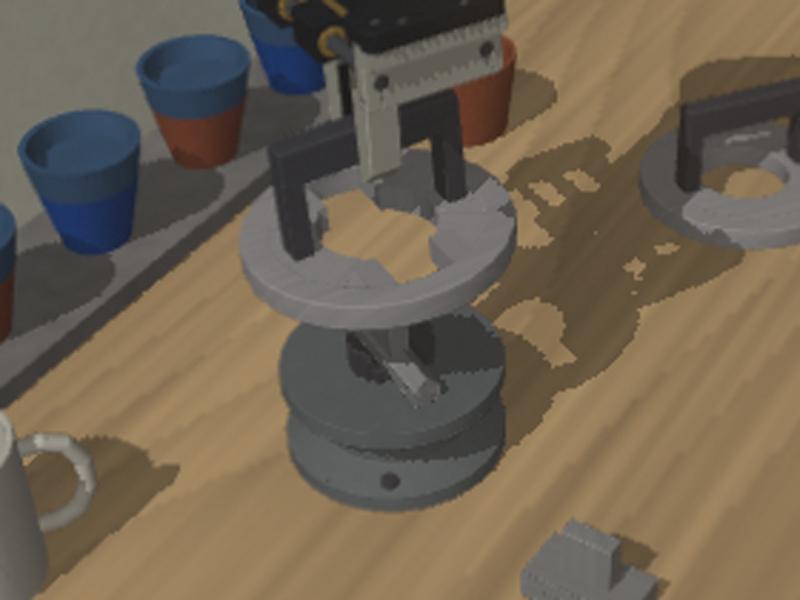

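The disc centre is 2–3 mm from the spindle axis, tilted about 2°, with the keyway parallel to the key. In the side view the key shows through the bore. Now lower it in stages.

```bash

python3 -m handwheel '[[[0,0.1,1,0,0],[0,0.1,1.2,0,0],[0,0,1.2,0,0],[0,0,0.8,0,0],[0,0,0,0,0],[0,0,0,0,0]]]' > /dev/null; python3 -c "
from h import *
tl();go(.606,.054,.1105,-29.7)
"

```

```text
t 29.1 zaxis [-2.19 -0.16] radial/tang [-2.2   0.03] pos [0.6084 0.0537 0.1448] j [ 0.03   0.658 -0.258  1.591  0.187  0.955 -0.805]
t 29.1 pos [0.6084 0.0537 0.1448] ang -29.5 tilt 2.2 shift cm [-0.11  0.02  3.44] turn about tool z 0.2 F [-0.1  1.1 -5.3] w 0.0158 j7 -0.81
```

```bash

python3 -m handwheel '[[[-0.1,0,0.7,0,0],[0,0,0.7,0,0],[0,0,0.5,0,0],[0,0,0,0,0],[0,0,0,0,0]]]' > /dev/null; python3 -c "
from h import *
tl();go(.606,.054,.1105,-29.7)
p2,d2=ctrl.capture('side'); cv2.imwrite('pics/s7.png',cv2.resize(p2[140:350,140:420],(800,600),interpolation=cv2.INTER_CUBIC))
"

```

```text
t 29.52 zaxis [-2.05 -0.13] radial/tang [-2.06  0.05] pos [0.6076 0.0545 0.125 ] j [ 0.026  0.679 -0.253  1.615  0.195  0.909 -0.814]
t 29.52 pos [0.6076 0.0545 0.125 ] ang -29.5 tilt 2.06 shift cm [-0.08  0.09  1.46] turn about tool z 0.2 F [ 0.1  0.5 -4.7] w 0.0158 j7 -0.81
```

View pics/s7.png

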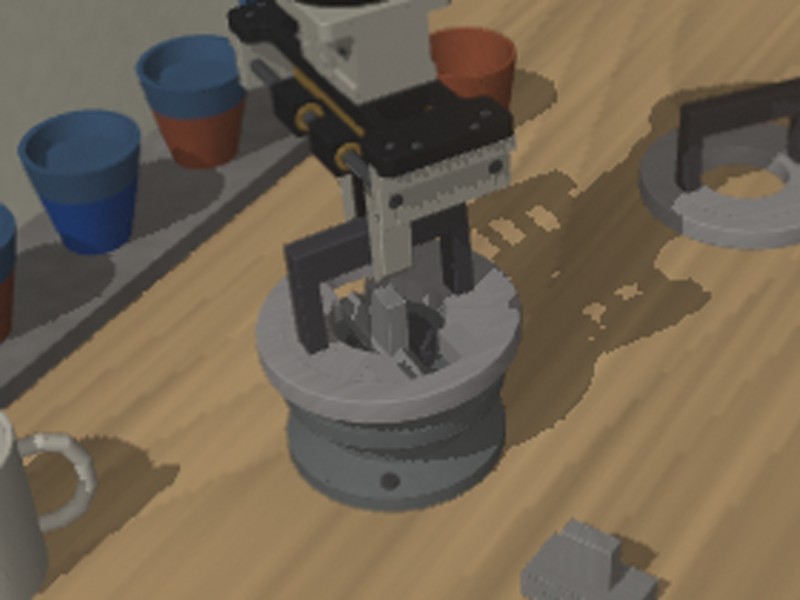

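The keyway straddles the key and the bore surrounds the shaft with no snag, and the force reading is just the hub's weight. Continue down.

```bash

python3 -m handwheel '[[[-0.1,0.1,0.5,0,0],[0,0,0.4,0,0],[0,0,0.3,0,0],[0,0,0,0,0],[0,0,0,0,0]]]' > /dev/null; python3 -c "
from h import *
tl();go(.606,.054,.1105,-29.7)"

```

```text
t 29.98 zaxis [-1.92 -0.11] radial/tang [-1.93  0.06] pos [0.6065 0.0542 0.1128] j [ 0.025  0.691 -0.249  1.631  0.201  0.878 -0.818]
t 29.98 pos [0.6065 0.0542 0.1128] ang -29.5 tilt 1.93 shift cm [-0.03  0.03  0.23] turn about tool z 0.2 F [-1.9 -0.3 -2.8] w 0.0158 j7 -0.82
```

```bash

python3 -m handwheel '[[[0,0,0.3,0,0],[0,0,0.2,0,0],[0,0,0.2,0,0],[0,0,0,0,0]]]' > /dev/null; python3 -c "
from h import *
tl();go(.606,.054,.1105,-29.7)"

```

```text
t 30.32 zaxis [-1.78 -0.22] radial/tang [-1.79 -0.06] pos [0.6065 0.0536 0.1126] j [ 0.024  0.69  -0.247  1.634  0.203  0.874 -0.82 ]
t 30.32 pos [0.6065 0.0536 0.1126] ang -29.6 tilt 1.79 shift cm [-0.06 -0.02  0.21] turn about tool z 0.1 F [ 0.3  0.6 -4.2] w 0.0156 j7 -0.82
```

It is resting on an edge about 2 mm high, which fits the remaining tilt. Open.

```bash

python3 -m handwheel '[[[0,0,0,0,0.1],[0,0,0,0,0.2],[0,0,0,0,0.3],[0,0,0,0,0.4],[0,0,0,0,0.4],[0,0,0,0,0.4],[0,0,0,0,0.4]]]' > /dev/null; python3 -c "
from h import *
tl();go(.606,.054,.1105,-29.6)"
python3 -m handwheel '[[[0,0,-1,0,0.4],[0,0,-2.5,0,0.4],[0,0,-3.5,0,0.4],[0,0,-3.5,0,0.4],[0,0,-3,0,0.6],[0,0,-1,0,0.6],[0,0,0,0,0.6]]]' > /dev/null; python3 -c "
from h import *
tl()
s=ctrl.observe(); p3,d3=ctrl.capture('wrist'); cv2.imwrite('pics/w8.png',p3)
p2,d2=ctrl.capture('side'); cv2.imwrite('pics/s8.png',cv2.resize(p2[140:350,140:420],(800,600),interpolation=cv2.INTER_CUBIC))
P=cloud('wrist',d3,s); r=np.hypot(P[...,0]-.606,P[...,1]-.054); z=P[...,2]
q=P[(r<.09)&(z>.068)&(z<.085)]; A=np.c_[q[:,:2]-[.606,.054],np.ones(len(q))]
c=np.linalg.lstsq(A,q[:,2],rcond=None)[0]; print(len(q),'slope',np.degrees(c[:2]),'z',c[2],cv2.minEnclosingCircle((q[:,:2]*1000).astype(np.float32)))
q=P[(r<.07)&(z>.135)&(z<.15)]; print('bar',cv2.minAreaRect((q[:,:2]*1000).astype(np.float32)),np.median(q[:,2]))
"

```

```text
t 30.9 zaxis [-1.28 -0.12] radial/tang [-1.28 -0.  ] pos [0.6103 0.0545 0.1148] j [ 0.023  0.689 -0.248  1.629  0.203  0.872 -0.82 ]
t 30.9 pos [0.6103 0.0545 0.1148] ang -29.6 tilt 1.28 shift cm [-0.34  0.25  0.44] turn about tool z 0.0 F [0.5 0.1 0.6] w 0.0365 j7 -0.82
t 31.48 zaxis [-1.35 -0.09] radial/tang [-1.36  0.03] pos [0.6133 0.0549 0.2693] j [ 0.039  0.544 -0.278  1.425  0.149  1.217 -0.771]
10007 slope [0.02594452 0.02156124] z 0.07625404083255602 ((607.1898193359375, 54.19865798950195), 74.98176574707031)
bar ((607.4312744140625, 54.27992630004883), (103.61945343017578, 15.657230377197266), 60.10003662109375) 0.14162458635299405
```

View pics/w8.png

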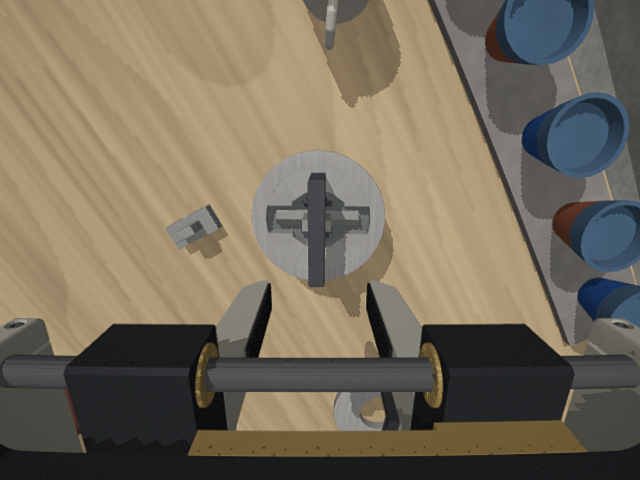

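View pics/s8.png

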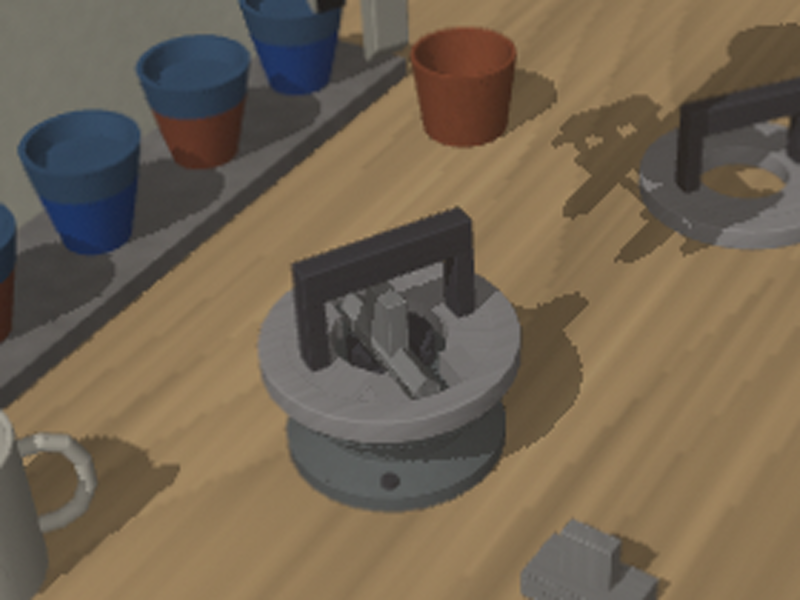

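The disc top is at 76.3 mm (expected 76), level within 0.05°, and about 2 mm off the axis. The keyway is along the key and the gripper is clear, so I'm handing in.

```bash
python3 -m handwheel '[[[0,0,0,0,0.6],[0,0,0,0,0.6]]]' > /dev/null; python3 -c "
from rig import ctrl
print(ctrl.observe()['time'], ctrl.job_done())"
```

```text
the job is handed in; nothing more can be done
31.75 None
```

The decorating wheel is back together, and I handed the job in at 31.75 s of the 54 s allowed. No verdict came back.

- **Key:** I set the long narrow key into the slot and let go of it there. Its tab top measured 108 mm, which means it is flat on the shoulder. It was about 2 mm off the axis and along the slot.
- **Hub:** I lowered the keyed hub over the key and spindle and released it about 2 mm above home, resting on one edge. After release its disc top measured 76.3 mm against an expected 76, level within 0.05°. It was about 2 mm off the axis, with the keyway along the key to within about 1°. The gripper was well clear.

**What did not go smoothly:**
- **Tool tilt:** fast moves on the way to the hub tilted the tool by up to about 10°. I worked it back to about 1.3° before gripping the hub. It grew to 3.7° while carrying and was 1.8° at release, which is why the hub rested on an edge first.
- **Force reading:** it showed no clear rise when the key touched the shoulder, so I judged that from height.
- **Camera views:** they disagreed by 2–3 mm, within what the fits allow.

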